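# Drop the funnel's checkers into the bin with the swing gate

## Robot

A 6-joint arm with a two-finger parallel gripper is mounted at the origin on the work surface. World frame = base frame: x ahead of the robot, y to its left, z up, the work surface at z = 0. Lengths are in m, angles in rad, forces in N, time in s.
With the tool pointing down it reaches from about 0.3 to 0.775 m from the base axis. Payload 14.6 kg.
Tool frame: the origin (TCP) lies on the centre line of the jaws, within the pads' length; the fingertips stand 19 mm ahead of it and the grasp point (between the pads) is the TCP; y points along the fingers, x is the direction in which the jaws open and shut, and the axes are right-handed (so a half turn about y gives the same grasp; the last joint's range is limited). The gripper opens to 94 mm and grips with 3 to 60 N. Pads are 16 mm wide; open, the fingers measure 119 mm over their backs; the gripper's body (75 mm by 177 mm) begins 78 mm behind the grasp point.
Start: joints at [-1.179, 0.3, 1.521, -0, 1.321, -0.067], TCP at [0.244, -0.493, 0.224] pointing down, gripper open.
Joint ranges: [-3.03, 3.03], [-0.79, 2.21], [0.23, 2.52], [-1.04, 4.18], [0, 3.07], [-2.55, 2.55]. Speed limits (rad/s): [2.22, 2.22, 2.57, 3.14, 3.14, 3.14].

## Interface

Orientations are given as [roll, pitch, yaw] about the fixed x, y, z axes, in that order (R = Rz(yaw) Ry(pitch) Rx(roll)).
In Python, from station import get_obs, cams, workorder gives the robot as it stands.
- The arm moves only by the shell command python3 -m handwheel 'ROWS' [FORCE]. ROWS is JSON, a list of rows, each an object of numbers: "fingers": the opening, from -1 (shut) to 1 (fully open); "x", "y", "z": the shift along the tool's x, y, z in m; "spin": the turn about the tool's y in degrees. In form: [{"fingers": .., "x": .., "y": .., "z": .., "spin": ..}, ...]. A call has exactly 10 rows; each row is the pose to reach, as a shift and turn from the pose commanded when the call began, along the tool's axes at that moment; what a row does not reach only later rows make up. A row lasts 1/10 s, in which the tool goes at most 50 mm and 8.59 degrees, less where a joint would pass 70% of its speed; a pose out of reach is approached as far as the arm can. A call with a gripper value outside its range is refused whole. The fingers move at their own pace and stop on an object; FORCE is the grip in N (left out, the last holds). Time passes only in rows, so rows that repeat a pose let the fingers close, or fill a call up. It gives the time, the measured TCP pose, the force and the opening at its end, in the units of the state.
- get_obs(): the state, without advancing time (a new reading comes with each control period).
- cams.camera(name): name is "scene" or "top" or "wrist"; returns (picture, depth): 420x560x3 uint8, red, green, blue; 420x560 float32, m along the optical axis (not along the pixel's ray), 0 where there is no reading.
- cams.get_calibration(name): a dict with "fx", "fy", "cx", "cy" (pixels), "view" (4x4, takes a point from world to camera coordinates). Camera axes: x right, y down, z forward; pixel columns grow to the right and rows downward; lengths in m; the calibration is good to about 2 mm. The wrist camera is an equidistant fisheye: a pixel r from the principal point sees the ray r / f radians off the axis. A picture is of the moment at which its call begins: read the wrist's pose just before it. get_calibration takes no time and is no camera call; for the wrist camera it gives the pose at the moment of the call.
- workorder.hand_in(): hands the job in, once; it reports no verdict.
The state is a dict: "time_s": time; "qpos": joint angles; "joint_vel": joint speeds; "tau": joint torques, N m; "ee_pos": TCP position; "eef_rot": TCP orientation; "force": force on the tool from outside, world axes, zero at the start; "moment": the same for the moment, N m; "grip_width": finger opening in m.
Only numpy, scipy, OpenCV 4.12 (cv2) and the standard library are available. Lean on these libraries where they do the work, as an engineer would, in place of code of your own. Each camera call takes 0.05 s, during which the arm holds its last target. There are 200 camera calls.

## Task

With one finger, push the upright plate on the end of the gate lever to swing the gate under the tin funnel open to the robot's right, so that all three walnut checkers drop into the wooden bin; then push the plate from its other side to swing the gate fully shut again and draw clear. Only push the lever, never pinch it, do not touch the walnut checkers, and leave the checker stack, the brass corner cap and the dice where they are.

Things in the scene. Friction and masses are not known exactly. Their poses are not given: they have to be found in the camera images.
- station: Fixed feed station: square open wooden bin (150 x 150 mm outside, 60 mm high) with a tin funnel over it on two side posts (y = +-88 mm, 140 mm high). Origin on the counter under the bin's centre and funnel's axis; z up; the lever sticks out on its -x side, towards the robot. Funnel rim 124 mm across, 192 mm above the counter; neck 54 mm outside, 48 mm inside, lower end 98 mm above the counter.
- bin_in (a point): Centre of the bin's inner floor, 6 mm above the counter; axes as the station's (inside the walls x and y run from -69 to +69 mm).
- pivot (a point): The gate's upright pivot axis, at station x = -65 mm, y = 0, 93 mm above the counter (the lever arm's height).
- gate (a joint): Angle (rad) of the swing gate: 0 = shut against its stop (shutter disc, 64 mm across, under the neck; lever along the station's -x); 1.05 = fully open at its other stop. Grows counter-clockwise from above: the finger plate moves to the station's -y side (robot's right). Neck wholly uncovered beyond 0.9. Friction of 1 to 1.5 N at the plate, no spring: it stays where left.
- paddle (a point): Centre of the upright wooden finger plate on the lever's end, 120 mm from the pivot axis (station x = -185 mm when shut). Plate 16 mm thick across the swing, 42 mm long along the lever, from 83 to 145 mm above the counter. x axis: from the plate along the lever to the pivot; y across the swing. The lever arm is a bar 12 mm wide, 6 mm high, 93 mm above the counter.
- walnut1: round red-walnut checker, 36 mm across, 10 mm thick, about 14 g, origin at the centre of its underside; at the start it lies flat in the funnel's neck, lowest of three, on the shutter disc, 95 mm above the counter.
- walnut2: round red-walnut checker, 36 mm across, 10 mm thick, about 14 g, origin at the centre of its underside; at the start it lies flat in the funnel's neck, the middle one of three.
- walnut3: round red-walnut checker, 36 mm across, 10 mm thick, about 14 g, origin at the centre of its underside; at the start it lies flat in the funnel's neck, the top one of three.
- ivory1: Bottom one of a free-standing stack of six loose ivory-white resin checkers (36 mm across, 10 mm thick each, stack 60 mm high) on the counter near the lever; origin at the centre of its underside.
- ivory6: Top one of that stack of six; origin at the centre of its underside, 50 mm above the counter.
- cap: Loose three-sided brass corner cap, 40 x 40 x 40 mm, on the counter near the lever; origin at the centre of its underside.
- die_a: Pale bone die, 16 mm cube, on the counter near the lever; origin at the centre of its underside.
- die_b: The second bone die, 16 mm cube; origin at the centre of its underside.
Not all that is in view belongs to the job. What is shaped like the walnut3 but turquoise is not meant.

How it is judged:
On the way, in this order (a step that is already met when the one before it is completed fails the run):
1. the gate is pushed off its shut position (value of joint gate above 0.2 rad).
2. all three walnut checkers have dropped into the bin (z of walnut1 in the frame of bin_in between -0.005 and 0.045 m and x of walnut1 in the frame of bin_in between -0.07 and 0.07 m and y of walnut1 in the frame of bin_in between -0.07 and 0.07 m and z of walnut2 in the frame of bin_in between -0.005 and 0.045 m and x of walnut2 in the frame of bin_in between -0.07 and 0.07 m and y of walnut2 in the frame of bin_in between -0.07 and 0.07 m and z of walnut3 in the frame of bin_in between -0.005 and 0.045 m and x of walnut3 in the frame of bin_in between -0.07 and 0.07 m and y of walnut3 in the frame of bin_in between -0.07 and 0.07 m), for 0.2 s.
At the end, for the whole second after the job is handed in: The gate is shut (joint below 0.06 rad), all three walnut checkers lie at rest inside the bin, and the stack, corner cap and dice are within 15 mm of where they began (all of step 2 and value of joint gate below 0.06 rad and linear speed of each of walnut1, walnut2, walnut3 below 0.02 m/s and not (distance of ivory1 from where it was at the start of the episode above 0.015 m) and not (distance of ivory6 from where it was at the start of the episode above 0.015 m) and not (distance of cap from where it was at the start of the episode above 0.015 m) and not (distance of die_a from where it was at the start of the episode above 0.015 m) and not (distance of die_b from where it was at the start of the episode above 0.015 m)); the robot touches nothing.
It fails at once if the finger plate is pinched: the fingers press on both of its side faces at once (over 1 N each) (contact force between each of gate_c4, gate_c5 and the fingers above 1 N).
It fails at once if the robot touches a walnut checker (contact force between any of walnut1, walnut2, walnut3 and the fingers above 0.3 N or contact force between any of walnut1, walnut2, walnut3 and the arm above 0.3 N).
It fails at once if the ivory stack, the brass corner cap or a die is moved by more than 15 mm (distance of any of ivory1, ivory6, cap, die_a, die_b from where it was at the start of the episode above 0.015 m).
It also fails if it takes over 58 s, if anything falls off the work surface, if the arm or the gripper's body presses on something with over 40 N, if the wrist force passes 120 N, or if a joint passes its speed limit or range.

## Working session

There is one attempt and no reset: what is moved stays moved. The work goes in short steps, Python scripts to look and compute and a shell command to move; the robot and the scene stay as the last step left them, time stands still between calls to the robot, and variables do not carry over. Pictures are saved under pics/ and viewed, about 8 in all and at most 12, crops included, and the job is handed in when it is done.

```bash
ls; mkdir -p pics; python3 - <<'E'
from station import get_obs,cams
import cv2,numpy as np
o=get_obs();print({k:np.round(v,3) for k,v in o.items()})
for n in("scene","top"):
    p,d=cams.camera(n);cv2.imwrite(f"pics/{n}0.png",p[:,:,::-1]);np.savez(f"{n}0.npz",p=p,d=d)
    c=cams.get_calibration(n);print(n,c)
E
```

```text
pics
{'time_s': np.float64(0.0), 'qpos': array([-1.179,  0.3  ,  1.522, -0.   ,  1.321, -0.067]), 'joint_vel': array([ 0.002,  0.001,  0.002, -0.   , -0.001, -0.   ]), 'tau': array([-2.0000e-03, -5.3181e+01, -3.5274e+01,  7.1000e-02,  2.4000e-02,
       -0.0000e+00]), 'ee_pos': array([ 0.243, -0.493,  0.224]), 'eef_rot': array([-1.571e+00,  1.000e-03, -1.112e+00]), 'force': array([ 0.027, -0.641,  0.03 ]), 'moment': array([-0.003,  0.012, -0.005]), 'grip_width': np.float64(0.094)}
scene {'fx': 445.567199984856, 'fy': 445.567199984856, 'cx': 277.14966577186476, 'cy': 214.97283056970292, 'view': array([[ 0.50559951,  0.86256666, -0.01865198, -0.31330726],
       [ 0.54497352, -0.33605067, -0.76816262, -0.2756732 ],
       [-0.66885947,  0.37821781, -0.63998304,  1.22404274],
       [ 0.        ,  0.        ,  0.        ,  1.        ]])}
top {'fx': 384.4622855947228, 'fy': 384.4622855947228, 'cx': 272.70628810460516, 'cy': 210.98492540812137, 'view': array([[ 0.02473263, -0.99915637,  0.03278494, -0.04312733],
       [-0.99808408, -0.02654002, -0.05589087,  0.64538658],
       [ 0.05671383, -0.0313398 , -0.99789847,  0.73486169],
       [ 0.        ,  0.        ,  0.        ,  1.        ]])}
```

View pics/scene0.png

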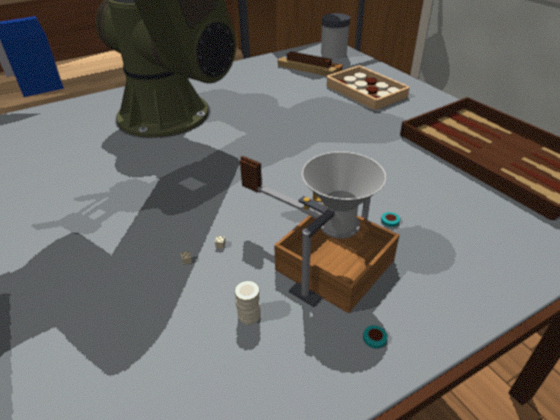

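View pics/top0.png

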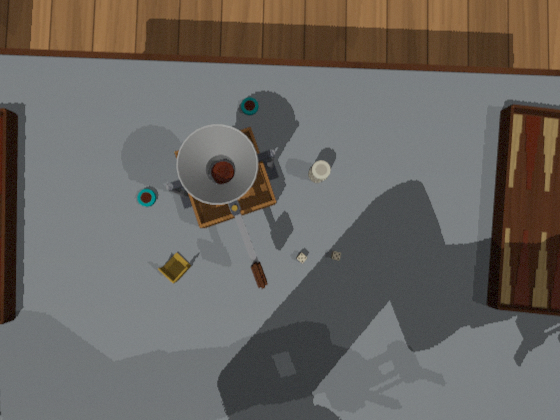

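The scene view shows the plate at (251,175), the stack at (248,303) and the dice at (220,242) and (186,257). In the top view the plate is at (259,274), the pivot at (235,209), the funnel at (218,165), the stack at (320,170), the dice at (301,257) and (336,255), and the cap at (175,267).

Candidates for the plate: the brown plate at (259,274), the walnut checkers in the funnel at (223,171), the brown board on the right, and the turquoise checkers at (249,106) and (147,197). I choose the plate at the end of the lever.

```bash
cat > h.py <<'E'
import numpy as np
from station import cams
def ray(n,u,v,z):
    c=cams.get_calibration(n);V=c["view"];R,t=V[:3,:3],V[:3,3]
    o=-R.T@t; d=R.T@np.array([(u-c["cx"])/c["fx"],(v-c["cy"])/c["fy"],1])
    return o+d*(z-o[2])/d[2]
def cloud(n,d):
    c=cams.get_calibration(n);V=c["view"];v,u=np.mgrid[:d.shape[0],:d.shape[1]]
    P=np.stack([(u-c["cx"])/c["fx"]*d,(v-c["cy"])/c["fy"]*d,d],-1)-V[:3,3]
    return P@V[:3,:3]
E
python3 - <<'E'
from h import *
import cv2
q=np.load("top0.npz");P=cloud("top",q["d"]);p=q["p"]
v,u=np.mgrid[:420,:560]
def reg(name,u0,u1,v0,v1,z0,z1):
    m=(u>=u0)&(u<=u1)&(v>=v0)&(v<=v1)&(P[...,2]>z0)&(P[...,2]<z1)&(q["d"]>0)
    X=P[m];
    if len(X)<3: print(name,len(X));return
    r=cv2.minAreaRect((X[:,:2]*1000).astype(np.float32))
    print(name,len(X),X.mean(0).round(4),X.min(0).round(3),X.max(0).round(3),np.round(r[0],1),np.round(r[1],1),round(r[2],1))
reg("plate",245,275,255,295,.13,.16)
reg("lever",235,262,205,270,.085,.105)
reg("stack",300,340,150,190,.05,.075)
reg("cap",155,195,245,290,.01,.06)
reg("dieA",290,312,247,267,.008,.03)
reg("dieB",326,347,245,265,.008,.03)
reg("funnel",165,270,115,215,.18,.21)
for n,a in dict(pivot=(235,209,.1),plate=(259,274,.145),funnel=(218,164.5,.192)).items(): print(n,ray("top",*a).round(4))
c=p[195:300,150:350,::-1];cv2.imwrite("pics/crop1.png",cv2.resize(c,None,fx=4,fy=4,interpolation=2))
E
```

```text
plate 242 [ 0.5349 -0.0022  0.1428] [ 0.515 -0.015  0.132] [0.554 0.01  0.149] [534.8  -2.2] [41.6 15.9] 22.3
lever 367 [0.5943 0.0217 0.0962] [ 0.541 -0.008  0.09 ] [0.651 0.042 0.103] [593.7  21. ] [118.5  15.4] 21.6
stack 290 [ 0.7247 -0.1123  0.0601] [ 0.708 -0.131  0.05 ] [ 0.742 -0.095  0.063] [ 725.4 -113.2] [33.1 35.4] 46.2
cap 163 [0.522  0.1622 0.0315] [0.507 0.132 0.011] [0.538 0.186 0.042] [521.4 158. ] [29.  54.4] 4.1
dieA 69 [ 0.5576 -0.0849  0.0163] [ 0.548 -0.094  0.011] [ 0.567 -0.075  0.019] [557.7 -85.1] [15.8 15.7] 50.4
dieB 69 [ 0.5633 -0.1522  0.0159] [ 0.555 -0.161  0.01 ] [ 0.571 -0.144  0.02 ] [ 563.3 -152.6] [15.6 15.2] 77.6
funnel 1803 [0.7108 0.069  0.1874] [0.646 0.004 0.18 ] [0.767 0.127 0.195] [706.6  65.7] [121.1 122.4] 1.3
pivot [0.6434 0.0418 0.1   ]
plate [ 0.5367 -0.003   0.145 ]
funnel [0.7046 0.0634 0.192 ]
```

View pics/crop1.png

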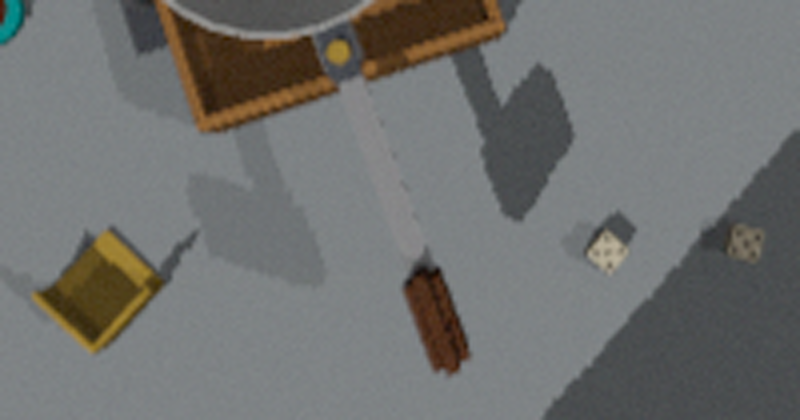

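The crop confirms the plate at (437,320) in the crop, with the lever leading to the pivot screw at (338,50). The cap and dice are low and stand clear of it. Station yaw is about 22°, and the pivot is at about (0.646, 0.043). I'll close the fingers into one pusher and travel high to the plate's left side.

```bash
cat >> h.py <<'E'
PIV=np.array([.646,.043])
def tcp(g,s,off):
    a=np.radians(22)+g
    return PIV-.12*np.array([np.cos(a),np.sin(a)])+off*np.array([np.sin(a),-np.cos(a)])*1.0, a-np.pi/2
def rel(o,pos,yaw):
    "shift in tool axes + spin deg from commanded~measured pose"
    R=__import__("scipy.spatial.transform",fromlist=["Rotation"]).Rotation.from_euler("xyz",o["eef_rot"]).as_matrix()
    return (R.T@(np.array(pos)-o["ee_pos"])).round(4), round(float(np.degrees(o["eef_rot"][2]-yaw)),1)
E
python3 -m handwheel '[{"fingers":-1,"x":-0.01,"y":0,"z":0.014,"spin":0},{"fingers":-1,"x":-0.03,"y":0,"z":0.041,"spin":1},{"fingers":-1,"x":-0.05,"y":0,"z":0.068,"spin":1},{"fingers":-1,"x":-0.07,"y":0,"z":0.095,"spin":2},{"fingers":-1,"x":-0.09,"y":0,"z":0.122,"spin":2},{"fingers":-1,"x":-0.11,"y":0,"z":0.149,"spin":3},{"fingers":-1,"x":-0.13,"y":0,"z":0.176,"spin":3},{"fingers":-1,"x":-0.15,"y":0,"z":0.203,"spin":4},{"fingers":-1,"x":-0.17,"y":0,"z":0.230,"spin":4},{"fingers":-1,"x":-0.18,"y":0,"z":0.244,"spin":4}]' 10
python3 - <<'E'
from h import *
from station import get_obs
o=get_obs();print(o["time_s"],o["ee_pos"],o["eef_rot"],o["grip_width"])
p,y=tcp(0,0,-.045);print(p,y,rel(o,[*p,.224],y))
E
```

```text
time_s: 1.1
ee_pos: [0.3832, -0.2208, 0.2244]
eef_rot: [-1.571, 0.0, -1.18]
force: [-1.3, 0.1, 0.5]
grip_width: 0.0175
1.1 [ 0.38317635 -0.22081979  0.22441195] [-1.57056053e+00  2.08407524e-04 -1.18006429e+00] 0.017519494611659202
[0.51788064 0.03977048] -1.186823891356144 (array([-0.1896,  0.0005,  0.2238]), 0.4)
```

```bash
python3 -m handwheel '[{"fingers":-1,"x":-0.01,"y":0,"z":0.012,"spin":0},{"fingers":-1,"x":-0.03,"y":0,"z":0.036,"spin":0},{"fingers":-1,"x":-0.055,"y":0,"z":0.064,"spin":0},{"fingers":-1,"x":-0.08,"y":0,"z":0.094,"spin":0},{"fingers":-1,"x":-0.105,"y":0,"z":0.124,"spin":0},{"fingers":-1,"x":-0.13,"y":0,"z":0.154,"spin":0},{"fingers":-1,"x":-0.155,"y":0,"z":0.183,"spin":0},{"fingers":-1,"x":-0.175,"y":0,"z":0.207,"spin":0},{"fingers":-1,"x":-0.19,"y":0,"z":0.224,"spin":0},{"fingers":-1,"x":-0.19,"y":0,"z":0.224,"spin":0}]'
python3 - <<'E'
from h import *
from station import get_obs
import cv2
o=get_obs();print(o["grip_width"])
p,y=tcp(0,0,-.045);print(p,y,rel(o,[*p,.137],y))
p,d=cams.camera("scene");cv2.imwrite("pics/s2.png",cv2.resize(p[100:350,130:430,::-1],None,fx=2.5,fy=2.4))
E
```

```text
time_s: 2.1
ee_pos: [0.5177, 0.0398, 0.224]
eef_rot: [-1.571, 0.001, -1.179]
force: [-0.3, -0.7, 0.1]
grip_width: 0.0007
0.0006812929803582331
[0.51788064 0.03977048] -1.186823891356144 (array([0.0001, 0.087 , 0.0002]), 0.5)
```

View pics/s2.png

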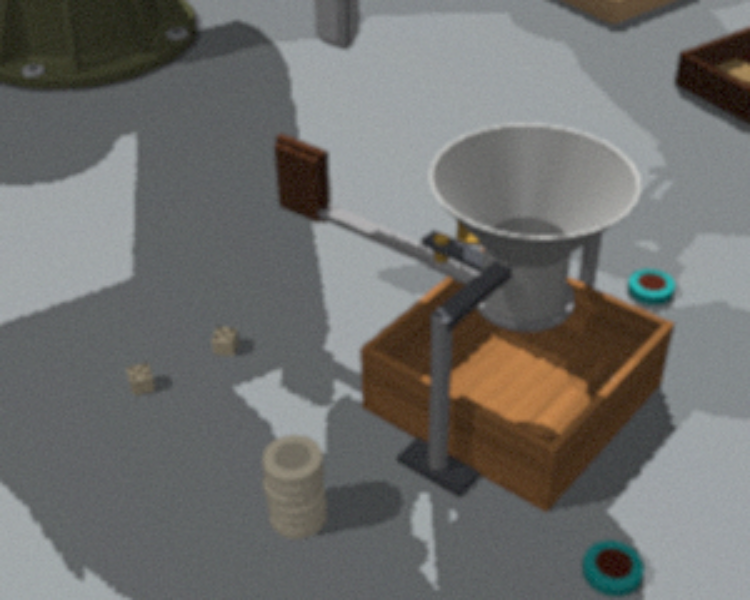

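The crop shows the closed fingertip at (335,25), above and to the left of the plate at (302,178), with nothing below it. Next I descend and compute the arc.

```bash
python3 -m handwheel '[{"fingers":-1,"x":0,"y":0.01,"z":0,"spin":0},{"fingers":-1,"x":0,"y":0.025,"z":0,"spin":0},{"fingers":-1,"x":0,"y":0.04,"z":0,"spin":0},{"fingers":-1,"x":0,"y":0.055,"z":0,"spin":0},{"fingers":-1,"x":0,"y":0.07,"z":0,"spin":0},{"fingers":-1,"x":0,"y":0.08,"z":0,"spin":0},{"fingers":-1,"x":0,"y":0.087,"z":0,"spin":0},{"fingers":-1,"x":0,"y":0.087,"z":0,"spin":0},{"fingers":-1,"x":0.01,"y":0.087,"z":0,"spin":0},{"fingers":-1,"x":0.015,"y":0.087,"z":0,"spin":0}]'
python3 - <<'E'
from h import *
from station import get_obs
o=get_obs()
for g in np.linspace(0,1,11):
    p,y=tcp(g,0,-.0205);print(round(g,2),*rel(o,[*p,.137],y))
E
```

```text
time_s: 3.15
ee_pos: [0.5241, 0.0223, 0.1381]
eef_rot: [-1.57, -0.001, -1.182]
force: [-0.6, 0.2, -0.2]
grip_width: 0.001
0.0 [0.006  0.0011 0.0007] 0.3
0.1 [ 0.0181  0.0011 -0.0008] -5.5
0.2 [ 0.0302  0.0011 -0.0011] -11.2
0.3 [ 0.0424  0.0011 -0.0002] -16.9
0.4 [0.0544 0.0011 0.0019] -22.6
0.5 [0.0661 0.0012 0.0053] -28.4
0.6 [0.0774 0.0012 0.0097] -34.1
0.7 [0.0882 0.0012 0.0153] -39.8
0.8 [0.0984 0.0012 0.0219] -45.6
0.9 [0.1079 0.0012 0.0295] -51.3
1.0 [0.1166 0.0012 0.0381] -57.0
```

```bash
python3 -m handwheel '[{"fingers":-1,"x":0.006,"y":0,"z":0,"spin":0},{"fingers":-1,"x":0.012,"y":0,"z":0,"spin":-3},{"fingers":-1,"x":0.018,"y":0,"z":-0.001,"spin":-6},{"fingers":-1,"x":0.024,"y":0,"z":-0.001,"spin":-8},{"fingers":-1,"x":0.030,"y":0,"z":-0.001,"spin":-11},{"fingers":-1,"x":0.036,"y":0,"z":-0.001,"spin":-14},{"fingers":-1,"x":0.042,"y":0,"z":0,"spin":-17},{"fingers":-1,"x":0.048,"y":0,"z":0.001,"spin":-20},{"fingers":-1,"x":0.054,"y":0,"z":0.002,"spin":-23},{"fingers":-1,"x":0.060,"y":0,"z":0.003,"spin":-25}]'
python3 - <<'E'
from h import *
from station import get_obs
o=get_obs()
for g in np.linspace(.5,1.02,11):
    p,y=tcp(g,0,-.0205);print(round(g,2),*rel(o,[*p,.137],y))
E
```

```text
time_s: 4.15
ee_pos: [0.5493, -0.0317, 0.1377]
eef_rot: [-1.57, -0.0, -0.744]
force: [-0.1, 1.6, 0.5]
grip_width: 0.0006
0.5 [ 0.007   0.0007 -0.0006] -3.3
0.55 [ 0.0133  0.0007 -0.0011] -6.2
0.6 [ 0.0196  0.0007 -0.0013] -9.2
0.66 [ 0.0259  0.0007 -0.0012] -12.2
0.71 [ 0.0322  0.0007 -0.0008] -15.2
0.76 [ 0.0385  0.0007 -0.    ] -18.2
0.81 [0.0448 0.0007 0.0011] -21.1
0.86 [0.0509 0.0007 0.0025] -24.1
0.92 [0.057  0.0007 0.0042] -27.1
0.97 [0.063  0.0007 0.0063] -30.1
1.02 [0.0689 0.0007 0.0086] -33.0
```

Contact force is about 1.6 N, as expected. I'll carry on to about 1.0 rad.

```bash
python3 -m handwheel '[{"fingers":-1,"x":0.007,"y":0,"z":-0.001,"spin":-3},{"fingers":-1,"x":0.013,"y":0,"z":-0.001,"spin":-6},{"fingers":-1,"x":0.020,"y":0,"z":-0.001,"spin":-9},{"fingers":-1,"x":0.026,"y":0,"z":-0.001,"spin":-12},{"fingers":-1,"x":0.032,"y":0,"z":-0.001,"spin":-15},{"fingers":-1,"x":0.039,"y":0,"z":0,"spin":-18},{"fingers":-1,"x":0.045,"y":0,"z":0.001,"spin":-21},{"fingers":-1,"x":0.051,"y":0,"z":0.003,"spin":-24},{"fingers":-1,"x":0.057,"y":0,"z":0.004,"spin":-27},{"fingers":-1,"x":0.066,"y":0,"z":0.007,"spin":-31}]'
python3 -m handwheel '[{"x":0},{"x":0},{"x":0},{"x":0},{"x":0},{"x":0},{"x":0},{"x":0},{"x":0},{"x":0}]'
python3 - <<'E'
from h import *
from station import get_obs
import cv2
o=get_obs();print(o["ee_pos"],o["eef_rot"],o["grip_width"])
A=[cams.camera(n)[0] for n in("scene","top")]
cv2.imwrite("pics/s3.png",np.hstack([cv2.resize(A[0][110:330,210:430,::-1],(390,390)),cv2.resize(A[1][110:310,140:340,::-1],(390,390))]))
E
```

```text
time_s: 5.15
ee_pos: [0.6024, -0.0712, 0.1376]
eef_rot: [-1.571, 0.0, -0.202]
force: [-1.4, 0.3, 0.8]
grip_width: 0.0007
[ 0.60239181 -0.07122198  0.13759974] [-1.57061759e+00  2.77608569e-04 -2.02316715e-01] 0.0007497418375641898validation failed for argument at $[0]...
```

View pics/s3.png

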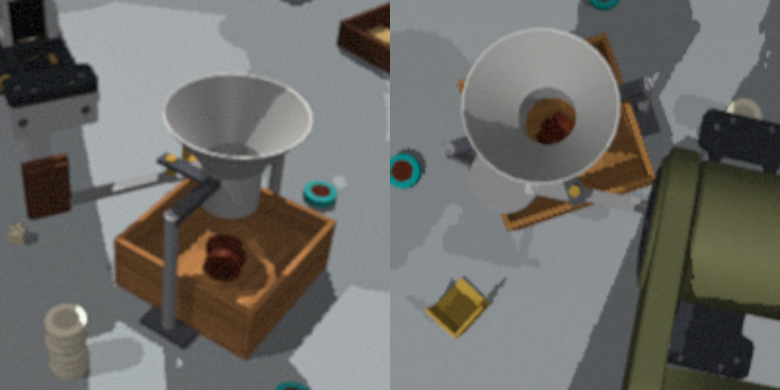

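The gate is open. In the left crop the dark checkers lie in the bin at (224,258). In the right crop, looking through the neck, the bin floor and the pile show at (550,120). I back off and rise, then count the checkers properly.

```bash
python3 -m handwheel '[{"fingers":-1,"x":-0.01,"y":0,"z":0,"spin":0},{"fingers":-1,"x":-0.02,"y":0,"z":0,"spin":0},{"fingers":-1,"x":-0.025,"y":0,"z":0,"spin":0},{"fingers":-1,"x":-0.025,"y":-0.02,"z":0,"spin":0},{"fingers":-1,"x":-0.025,"y":-0.04,"z":0,"spin":0},{"fingers":-1,"x":-0.025,"y":-0.06,"z":0,"spin":0},{"fingers":-1,"x":-0.025,"y":-0.08,"z":0,"spin":0},{"fingers":-1,"x":-0.025,"y":-0.087,"z":0,"spin":0},{"fingers":-1,"x":-0.025,"y":-0.087,"z":0,"spin":0},{"fingers":-1,"x":-0.025,"y":-0.087,"z":0,"spin":0}]'
python3 - <<'E'
from h import *
from station import get_obs
import cv2
o=get_obs()
A={n:cams.camera(n) for n in("scene","top")}
P=cloud("scene",A["scene"][1]);Y=np.radians(22);c=np.array([.706,.066])
L=(P[...,:2]-c)@np.array([[np.cos(Y),-np.sin(Y)],[np.sin(Y),np.cos(Y)]])
p=A["scene"][0].astype(int)
m=(np.abs(L).max(-1)<.066)&(P[...,2]<.06)&(P[...,2]>.0)&(p[...,0]<95)&(p[...,1]<40)
print("dark red px",m.sum(),"z pct",np.percentile(P[m][:,2],[5,25,50,75,95,99]).round(3),"xy",L[m].min(0),L[m].max(0))
for g in(.95,1.0,1.05):
    for off in (.05,.0205):
        q,y=tcp(g,0,off);print(g,off,q.round(3),*rel(o,[*q,.225],y))
# plate seen by scene depth
pl=(P[...,2]>.135)&(P[...,2]<.15)&(np.hypot(*(np.moveaxis(P[...,:2],-1,0)-PIV[:,None,None]))<.15)&(p[...,0]<110)&(p[...,0]>p[...,2]+25)
print("plate",pl.sum(),np.median(P[pl],0))
cv2.imwrite("pics/s4.png",np.hstack([cv2.resize(A["scene"][0][210:290,290:390,::-1],(500,400),interpolation=2),cv2.resize(A["top"][0][135:200,180:260,::-1],(300,400),interpolation=2)]))
E
```

```text
time_s: 6.25
ee_pos: [0.5775, -0.0657, 0.2234]
eef_rot: [-1.571, 0.001, -0.205]
force: [0.1, -0.2, 0.6]
grip_width: 0.0008
dark red px 456 z pct [0.012 0.024 0.034 0.04  0.043 0.044] xy [-0.04661897 -0.02167923] [0.04582055 0.05456016]
0.95 0.05 [ 0.666 -0.085] [ 0.0911 -0.0017 -0.0012] 1.8
0.95 0.0205 [ 0.638 -0.078] [ 0.0616 -0.0016 -0.0002] 1.8
1.0 0.05 [ 0.673 -0.084] [ 0.0971 -0.0017  0.0013] -1.0
1.0 0.0205 [ 0.644 -0.079] [ 0.0676 -0.0016  0.0008] -1.0
1.05 0.05 [ 0.679 -0.083] [ 0.103  -0.0017  0.004 ] -3.9
1.05 0.0205 [ 0.65  -0.079] [ 0.0735 -0.0016  0.002 ] -3.9
plate 172 [ 0.628023   -0.07340698  0.14302687]
```

View pics/s4.png

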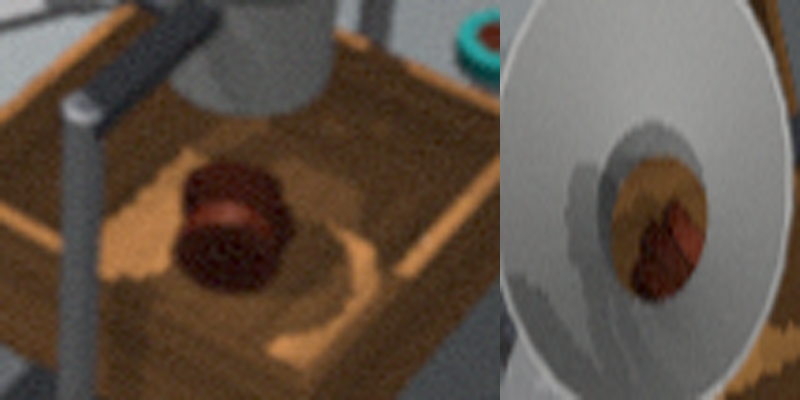

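The neck is empty: only the bin floor and checkers show through it at (660,230). The checkers lie together in the bin at (235,225), and nothing dropped outside. Now over the plate to its far side, then down.

```bash
python3 -m handwheel '[{"fingers":-1,"x":0.015,"y":0,"z":0,"spin":0},{"fingers":-1,"x":0.04,"y":0,"z":0,"spin":0},{"fingers":-1,"x":0.07,"y":0,"z":0.001,"spin":-1},{"fingers":-1,"x":0.095,"y":0,"z":0.002,"spin":-1},{"fingers":-1,"x":0.105,"y":0,"z":0.002,"spin":-2},{"fingers":-1,"x":0.105,"y":0.015,"z":0.002,"spin":-2},{"fingers":-1,"x":0.105,"y":0.035,"z":0.002,"spin":-2},{"fingers":-1,"x":0.105,"y":0.055,"z":0.002,"spin":-2},{"fingers":-1,"x":0.105,"y":0.075,"z":0.002,"spin":-2},{"fingers":-1,"x":0.105,"y":0.086,"z":0.002,"spin":-2}]'
python3 - <<'E'
from h import *
from station import get_obs
o=get_obs()
for g in np.linspace(1,.4,13):
    p,y=tcp(g,0,.0205);print(round(g,2),*rel(o,[*p,.137],y))
E
```

```text
time_s: 7.35
ee_pos: [0.6795, -0.0848, 0.1352]
eef_rot: [-1.571, 0.004, -0.17]
force: [0.4, -0.5, 0.4]
grip_width: 0.0006
1.0 [-0.0362 -0.0016 -0.0001] 1.0
0.95 [-0.0422 -0.0016 -0.0008] 3.8
0.9 [-0.0483 -0.0016 -0.0013] 6.7
0.85 [-0.0544 -0.0016 -0.0015] 9.6
0.8 [-0.0604 -0.0015 -0.0013] 12.4
0.75 [-0.0665 -0.0015 -0.0009] 15.3
0.7 [-0.0725 -0.0015 -0.0001] 18.2
0.65 [-0.0785 -0.0015  0.0009] 21.0
0.6 [-0.0845 -0.0015  0.0022] 23.9
0.55 [-0.0903 -0.0014  0.0039] 26.7
0.5 [-0.0961 -0.0014  0.0058] 29.6
0.45 [-0.1018 -0.0014  0.008 ] 32.5
0.4 [-0.1073 -0.0014  0.0105] 35.3
```

```bash
python3 -m handwheel '[{"fingers":-1,"x":-0.015,"y":0,"z":0,"spin":0},{"fingers":-1,"x":-0.03,"y":0,"z":0,"spin":1},{"fingers":-1,"x":-0.037,"y":0,"z":0,"spin":2},{"fingers":-1,"x":-0.043,"y":0,"z":-0.001,"spin":4},{"fingers":-1,"x":-0.050,"y":0,"z":-0.001,"spin":8},{"fingers":-1,"x":-0.058,"y":0,"z":-0.001,"spin":11},{"fingers":-1,"x":-0.066,"y":0,"z":-0.001,"spin":15},{"fingers":-1,"x":-0.074,"y":0,"z":0,"spin":19},{"fingers":-1,"x":-0.082,"y":0,"z":0.002,"spin":23},{"fingers":-1,"x":-0.090,"y":0,"z":0.004,"spin":27}]'
python3 - <<'E'
from h import *
from station import get_obs
o=get_obs()
for g in np.linspace(.55,0,12):
    p,y=tcp(g,0,.0205);print(round(g,2),*rel(o,[*p,.137],y))
E
```

```text
time_s: 8.35
ee_pos: [0.5927, -0.066, 0.1384]
eef_rot: [-1.571, -0.001, -0.644]
force: [1.4, -1.3, -0.2]
grip_width: 0.0005
0.55 [-0.0014  0.0014 -0.0007] -0.4
0.5 [-0.0075  0.0014 -0.0016] 2.4
0.45 [-0.0135  0.0014 -0.0022] 5.3
0.4 [-0.0196  0.0014 -0.0025] 8.2
0.35 [-0.0257  0.0014 -0.0025] 11.0
0.3 [-0.0317  0.0014 -0.0022] 13.9
0.25 [-0.0378  0.0014 -0.0016] 16.8
0.2 [-0.0438  0.0014 -0.0007] 19.6
0.15 [-0.0498  0.0014  0.0005] 22.5
0.1 [-0.0557  0.0014  0.002 ] 25.4
0.05 [-0.0615  0.0014  0.0037] 28.2
0.0 [-0.0672  0.0014  0.0058] 31.1
```

Contact is good. I push to about 0.05 rad, then creep to the stop while watching the force.

```bash
python3 -m handwheel '[{"fingers":-1,"x":-0.006,"y":0,"z":-0.001,"spin":2},{"fingers":-1,"x":-0.013,"y":0,"z":-0.002,"spin":5},{"fingers":-1,"x":-0.020,"y":0,"z":-0.002,"spin":8},{"fingers":-1,"x":-0.026,"y":0,"z":-0.002,"spin":11},{"fingers":-1,"x":-0.032,"y":0,"z":-0.002,"spin":14},{"fingers":-1,"x":-0.038,"y":0,"z":-0.002,"spin":17},{"fingers":-1,"x":-0.044,"y":0,"z":-0.001,"spin":20},{"fingers":-1,"x":-0.050,"y":0,"z":0,"spin":23},{"fingers":-1,"x":-0.056,"y":0,"z":0.002,"spin":26},{"fingers":-1,"x":-0.060,"y":0,"z":0.003,"spin":29}]'
python3 - <<'E'
from h import *
from station import get_obs
o=get_obs()
for g in (.05,0):
    p,y=tcp(g,0,.0205);print(round(g,2),*rel(o,[*p,.137],y))
E
python3 -m handwheel '[{"fingers":-1,"x":-0.001,"y":0,"z":0,"spin":0},{"fingers":-1,"x":-0.002,"y":0,"z":0,"spin":1},{"fingers":-1,"x":-0.003,"y":0,"z":0,"spin":1},{"fingers":-1,"x":-0.004,"y":0,"z":0.001,"spin":2},{"fingers":-1,"x":-0.004,"y":0,"z":0.001,"spin":2},{"fingers":-1,"x":-0.005,"y":0,"z":0.001,"spin":2},{"fingers":-1,"x":-0.005,"y":0,"z":0.001,"spin":2},{"fingers":-1,"x":-0.006,"y":0,"z":0.001,"spin":2},{"fingers":-1,"x":-0.006,"y":0,"z":0.001,"spin":2},{"fingers":-1,"x":-0.006,"y":0,"z":0.001,"spin":2}]'
```

```text
time_s: 9.35
ee_pos: [0.5464, -0.0275, 0.1385]
eef_rot: [-1.571, -0.0, -1.15]
force: [-0.2, -1.3, 0.5]
grip_width: 0.0007
0.05 [-0.0016  0.0015  0.    ] -0.7
0 [-0.0076  0.0014 -0.0009] 2.1
time_s: 10.35
ee_pos: [0.5451, -0.0218, 0.1385]
eef_rot: [-1.571, 0.0, -1.182]
force: [0.1, 0.2, -0.6]
grip_width: 0.0006
```

```bash
python3 -m handwheel '[{"fingers":-1,"x":-0.0005,"y":0,"z":0,"spin":0},{"fingers":-1,"x":-0.001,"y":0,"z":0,"spin":0},{"fingers":-1,"x":-0.0015,"y":0,"z":0,"spin":0},{"fingers":-1,"x":-0.002,"y":0,"z":0,"spin":0},{"fingers":-1,"x":-0.002,"y":0,"z":0,"spin":0},{"fingers":-1,"x":-0.0025,"y":0,"z":0,"spin":0},{"fingers":-1,"x":-0.0025,"y":0,"z":0,"spin":0},{"fingers":-1,"x":-0.003,"y":0,"z":0,"spin":0},{"fingers":-1,"x":-0.003,"y":0,"z":0,"spin":0},{"fingers":-1,"x":-0.003,"y":0,"z":0,"spin":0}]'
python3 - <<'E'
from h import *
d=cams.camera("top")[1]
P=cloud("top",d)
m=(P[...,2]>.13)&(P[...,2]<.16)&(np.abs(P[...,0]-.535)<.05)&(np.abs(P[...,1]+.002)<.03)
print(m.sum(),P[m].mean(0) if m.any() else None)
E
```

```text
time_s: 11.35
ee_pos: [0.544, -0.019, 0.1384]
eef_rot: [-1.571, 0.0, -1.182]
force: [-0.6, -0.7, -0.0]
grip_width: 0.0004
0 None
```

```bash
python3 -m handwheel '[{"fingers":-1,"x":-0.0005,"y":0,"z":0,"spin":0},{"fingers":-1,"x":-0.001,"y":0,"z":0,"spin":0},{"fingers":-1,"x":-0.0015,"y":0,"z":0,"spin":0},{"fingers":-1,"x":-0.002,"y":0,"z":0,"spin":0},{"fingers":-1,"x":-0.002,"y":0,"z":0,"spin":0},{"fingers":-1,"x":-0.0025,"y":0,"z":0,"spin":0},{"fingers":-1,"x":-0.0025,"y":0,"z":0,"spin":0},{"fingers":-1,"x":-0.003,"y":0,"z":0,"spin":0},{"fingers":-1,"x":-0.003,"y":0,"z":0,"spin":0},{"fingers":-1,"x":-0.003,"y":0,"z":0,"spin":0}]'
```

```text
time_s: 12.4
ee_pos: [0.5429, -0.0163, 0.1385]
eef_rot: [-1.571, -0.0, -1.182]
force: [-0.1, -2.2, -0.2]
grip_width: 0.0003
```

```bash
python3 -m handwheel '[{"fingers":-1,"x":-0.0005,"y":0,"z":0,"spin":0},{"fingers":-1,"x":-0.001,"y":0,"z":0,"spin":0},{"fingers":-1,"x":-0.001,"y":0,"z":0,"spin":0},{"fingers":-1,"x":-0.0015,"y":0,"z":0,"spin":0},{"fingers":-1,"x":-0.0015,"y":0,"z":0,"spin":0},{"fingers":-1,"x":-0.002,"y":0,"z":0,"spin":0},{"fingers":-1,"x":-0.002,"y":0,"z":0,"spin":0},{"fingers":-1,"x":-0.002,"y":0,"z":0,"spin":0},{"fingers":-1,"x":-0.002,"y":0,"z":0,"spin":0},{"fingers":-1,"x":-0.002,"y":0,"z":0,"spin":0}]'
```

```text
time_s: 13.4
ee_pos: [0.5428, -0.016, 0.1385]
eef_rot: [-1.57, -0.003, -1.183]
force: [4.8, -14.1, -3.3]
grip_width: 0.0009
```

The TCP has stopped with 15 N on it, so the gate is against its stop. I back away, rise and draw clear.

```bash
python3 -m handwheel '[{"fingers":-1,"x":0.005,"y":0,"z":0,"spin":0},{"fingers":-1,"x":0.015,"y":0,"z":0,"spin":0},{"fingers":-1,"x":0.03,"y":0,"z":0,"spin":0},{"fingers":-1,"x":0.035,"y":0,"z":0,"spin":0},{"fingers":-1,"x":0.035,"y":-0.02,"z":0,"spin":0},{"fingers":-1,"x":0.035,"y":-0.04,"z":0,"spin":0},{"fingers":-1,"x":0.035,"y":-0.06,"z":0,"spin":0},{"fingers":-1,"x":0.035,"y":-0.08,"z":0,"spin":0},{"fingers":-1,"x":0.035,"y":-0.09,"z":0,"spin":0},{"fingers":-1,"x":0.035,"y":-0.09,"z":0,"spin":0}]'
python3 -m handwheel '[{"fingers":-1,"x":0.01,"y":0,"z":-0.01,"spin":0},{"fingers":-1,"x":0.03,"y":0,"z":-0.03,"spin":0},{"fingers":-1,"x":0.055,"y":0,"z":-0.05,"spin":0},{"fingers":-1,"x":0.085,"y":0,"z":-0.075,"spin":0},{"fingers":-1,"x":0.115,"y":0,"z":-0.1,"spin":0},{"fingers":-1,"x":0.145,"y":0,"z":-0.125,"spin":0},{"fingers":-1,"x":0.17,"y":0,"z":-0.145,"spin":0},{"fingers":-1,"x":0.19,"y":0,"z":-0.16,"spin":0},{"fingers":-1,"x":0.2,"y":0,"z":-0.17,"spin":0},{"fingers":-1,"x":0.2,"y":0,"z":-0.17,"spin":0}]'
python3 - <<'E'
from h import *
import cv2
A={n:cams.camera(n) for n in("scene","top")}
P=cloud("top",A["top"][1]);v,u=np.mgrid[:420,:560]
def reg(n,u0,u1,v0,v1,z0,z1):
    m=(u>=u0)&(u<=u1)&(v>=v0)&(v<=v1)&(P[...,2]>z0)&(P[...,2]<z1);print(n,m.sum(),P[m].mean(0).round(4) if m.any() else '')
reg("plate",235,290,245,305,.13,.16);reg("stack",300,340,150,190,.05,.075);reg("cap",155,195,245,290,.01,.06)
reg("dieA",290,312,247,267,.008,.03);reg("dieB",326,347,245,265,.008,.03)
cv2.imwrite("pics/s5.png",np.hstack([cv2.resize(A["scene"][0][140:330,170:420,::-1],(450,390)),cv2.resize(A["top"][0][110:310,150:350,::-1],(340,390))]))
E
```

```text
time_s: 14.4
ee_pos: [0.5558, -0.047, 0.2294]
eef_rot: [-1.569, -0.001, -1.182]
force: [-0.2, 0.7, -0.4]
grip_width: 0.0007
time_s: 15.4
ee_pos: [0.4728, -0.2975, 0.2275]
eef_rot: [-1.572, 0.001, -1.184]
force: [-0.3, 1.0, -0.4]
grip_width: 0.0005
plate 245 [0.5338 0.0012 0.1423]
stack 290 [ 0.7247 -0.1122  0.0602]
cap 166 [0.5222 0.1621 0.0314]
dieA 70 [ 0.5577 -0.0849  0.0158]
dieB 68 [ 0.5636 -0.1521  0.0159]
```

View pics/s5.png

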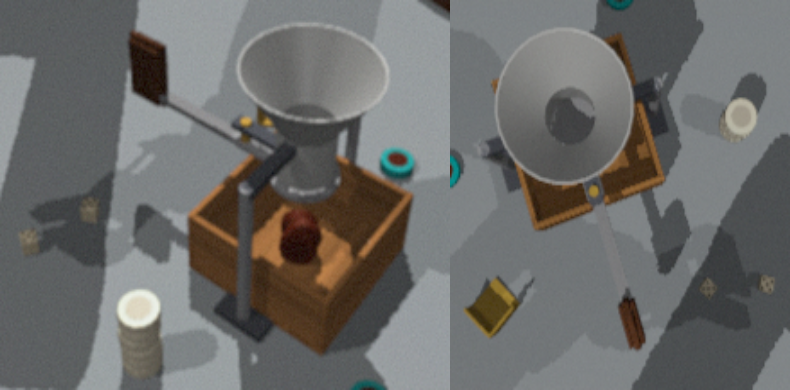

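The gate is shut: the lever points straight out, and the plate is at (632,322) in the right half. The neck shows only the bare disc at (570,115). The checkers are in the bin at (300,235), and the stack, cap and dice haven't moved. Handing in.

```bash
python3 -c "
from station import workorder
print(workorder.hand_in())"
```

```text
the job is handed in; nothing more can be done
None
```

I opened the gate to about 1.0 rad, and the walnut checkers dropped into the bin. I then pushed the plate from its other side until the gate was back against its stop, drew clear and handed the job in at about 15.5 s of the 58 s allowed. I pushed with the closed fingers as a single pusher, so the plate was never pinched.

**Last checks:**
- **Gate:** the lever met a firm stop at about 15 N when shut. The plate ended about 3.5 mm past its measured start position, so the gate probably started slightly off its stop.
- **Other items:** the stack, corner cap and dice are within 1 mm of where they began.
- **Walnut checkers:** the funnel neck is empty and nothing fell outside the bin. The checkers lean against each other in a pile, so I could clearly see only two. The third I infer from the empty neck.

**What went wrong:** one command, a hold while the gate was open, was refused because its rows were incomplete. It had no effect on the job.

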